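Pull the pump's intake filter and hold it up to the light

ROBOT

A 6-joint arm with a two-finger parallel gripper is mounted at the origin on the work surface. World frame = base frame: x ahead of the robot, y to its left, z up, the work surface at z = 0. Lengths are in m, angles in degrees, forces in N, time in s.
With the tool pointing down it reaches from about 0.375 to 0.975 m from the base axis. Payload 3.8 kg.
Tool frame: the origin (TCP) lies midway between the tips of the shut fingers; the grasp point (between the pads) lies 19 mm behind it; z points along the fingers, y is the direction in which the jaws open and shut (so a half turn about z gives the same grasp; the last joint's range is limited). The gripper opens to 85 mm and grips with 20 to 120 N. Pads are 22 mm wide; open, the fingers measure 114 mm over their backs; the gripper's body (76 mm by 85 mm) begins 54 mm behind the grasp point. The pads swing forward as they close: fully open they stand 13 mm farther back than shut.
Start: joints at [-2.114, 15.12, 91.902, -0, 72.978, -2.114], TCP at [0.675, -0, 0.231] pointing down, gripper open.
Joint ranges: [-150.88, 150.88], [-54.13, 125.18], [17.81, 147.31], [-75.09, 255.09], [0, 152.58], [-146.25, 146.25]. Speed limits (degrees/s): [147.25, 147.25, 180, 180, 180, 180].

INTERFACE

Orientations are given as [roll, pitch, yaw] about the fixed x, y, z axes, in that order (R = Rz(yaw) Ry(pitch) Rx(roll)).
In Python, from cell import env gives the robot as it stands.
- The arm moves only by the shell command python3 -m crank 'ROWS' [OPENING] [FORCE]. ROWS is JSON, a list of rows, each an object of numbers: "x", "y", "z": the shift along the tool's x, y, z scaled (see below); "roll": the turn about the tool's z scaled (see below). A call has 1 to 8 rows; each row shifts and turns the commanded pose from where the row before left it, along the tool's axes as they then stand; what a row does not reach is not made up. The controller multiplies each number of a shift by 0.4 m and each number of a turn by 8 degrees. A row lasts 1/8 s, in which the tool goes at most 62.5 mm and 10.7 degrees, less where a joint would pass 70% of its speed; a pose out of reach is approached as far as the arm can. A call with a number of a shift or a turn outside -1 to 1 is refused whole. A call with a gripper value outside its range is refused whole. OPENING is the closure in counts, from 0 (fully open) to 255 (shut), set as the call begins (- or left out, the last holds). The fingers move at their own pace and stop on an object; FORCE is the grip in N (left out, the last holds). Time passes only in rows, so rows that do not move let the fingers close. It gives the time, the measured TCP pose, the force and the opening at its end, in the units of the state.
- env.get_obs(): the state, without advancing time (a new reading comes with each control period).
- env.camera(name): name is "scene" or "side" or "wrist"; returns a dict with "image" (384x512x3 uint8, blue, green, red), "range_z" (384x512 float32, m along the optical axis (not along the pixel's ray), 0 where there is no reading), "fx", "fy", "cx", "cy" (pixels), "rvec" (rotation vector, rad) and "tvec" (3), from world to camera coordinates, as OpenCV has them. Camera axes: x right, y down, z forward; pixel columns grow to the right and rows downward; lengths in m; the calibration is good to about 2 mm. A picture is of the moment at which its call begins.
- env.job_done(): hands the job in, once; it reports no verdict.
The state is a dict: "time": time; "joints": joint angles; "qvel": joint speeds; "effort": joint torques, N m; "tool_pos": TCP position; "ee_rot": TCP orientation; "force": force on the tool from outside, world axes, zero at the start; "ft_torque": the same for the moment, N m; "grip_width": finger opening in m.
Only numpy, scipy, OpenCV 4.12 (cv2) and the standard library are available. Lean on these libraries where they do the work, as an engineer would, in place of code of your own. Each camera call takes 0.05 s, during which the arm holds its last target.

TASK

Slide the latch on the grey filter housing fully back, lift its white cover flap until it stands open, and draw the filter plate (the one with the grip tab, not the plain blanking plate beside it) straight up out of its slot. Then hold the filter upright in front of the middle of the light panel, its flat face square to the panel and a few centimetres off without touching it, and finish there, still holding it in the gripper with the flap left open. Leave the blanking plate in its slot and do not disturb the glassware and spatula on the bench.

Things in the scene. Friction and masses are not known exactly. Their poses are not given: they have to be found in the camera images.
- housing: grey filter housing, fixed, 130 (its x) x 250 (y) x 90 mm high, origin under its centre. Flat deck on top with two slots, each 73 (x) x 11 (y) mm, 60 deep, centred at x -5, y -75 and x -5, y -5 mm; which one holds the filter varies. The flap covers y -120 to +40 mm; the latch lies beyond, at +y. A motor barrel sticks out 110 mm at +x, below the deck
- latch (a joint): slide latch on the deck: travel in m along the housing's +y, 0 fully latched, 0.028 fully back at its stop. Its bolt blocks a lip on the flap until it is back by 0.014. Friction about 1.5 N, stays where it is left; starts between 0 and 0.006
- latch_knob (a point): middle of the latch's upright black round knob, 14 mm diameter, 32 mm tall (it stands from 16 mm below to 16 mm above this point); moves with the latch. The point is 129 mm above the bench; clear room of 25 mm or more all round it above the bolt
- flap (a joint): angle of the white cover flap, rad: 0 shut, 1.65 wide open at its stop, upright at 1.57. Stiff hinge (friction 0.2 N m): stays where it is left. A hollow hood, open below, 120 x 160 x 37 mm high, hinged along its edge farthest from the robot (housing +x); opens up and away from the robot. Standing, it reaches 240 mm above the bench, 65 mm beyond the slots' middles
- flap_hinge (a point): point on the flap's hinge axis, in its middle; the axis is parallel to the housing's y, 92 mm above the bench. Opening turns about +y (the front edge goes up, then to +x)
- flap_bar (a point): middle of the flap's handle, a round steel bar, 10 mm diameter, 80 mm between its end posts, along the housing's y; moves with the flap. Shut, it lies 140 mm to housing -x of the hinge axis and 62 mm above it, 20 mm ahead of and 25 mm above the hood's upper front edge. It turns between the fingers, so the tool can point down all the way
- filter_mid (a point): centre of the filter plate, half-way up its 88 mm: grey frame 70 wide (x), 8 thick (y), 66 mm tall with pale pleats; on top a grip tab 30 (x) x 10 (y) x 22 mm tall, 22 to 44 mm above this point. Axes parallel to the housing's while in its slot; the tab stands 6 to 28 mm above the deck. About 90 g, 1.5 mm play all round, draws straight up
- blank_mid (a point): centre of the plain grey blanking plate in the other slot, 70 by 8 by 66 mm, no tab, its top 6 mm above the deck
- panel_face (a point): middle of the lit face of the upright light panel, 130 mm above the bench; x points into the panel, so that the space in front of it is at -x; y runs along the face, z up. Fixed; panel 170 mm wide, 150 mm tall (55 to 205 mm above the bench), 18 mm thick. Its foot stands out 30 mm in front of the face, 12 mm high
- bottle: glass bottle with blue cap, 66 mm diameter, 150 mm tall, origin under its centre; bystander
- flask: smaller glass bottle with blue cap, 60 mm diameter, 110 mm tall, origin under its centre; bystander
- jar: amber jar with blue lid, 44 mm diameter, 60 mm tall, origin under its centre; bystander
- dish: shallow glass dish, 84 mm diameter, 16 mm high, origin under its centre; bystander
- beaker: glass beaker, 70 mm diameter, 85 mm tall, origin under its centre; bystander
- spatula: steel spatula lying flat, 170 mm long along its x; bystander

How it is judged (in metres and radians):
On the way, in this order (a step that is already met when the one before it is completed fails the run):
1. the latch is slid back (value of joint latch above 0.02 m), for 0.1 s.
2. the flap is lifted open (value of joint flap above 1.15 rad), for 0.2 s.
3. the filter, in the fingers, is drawn clear of its slot (z of filter_mid in the frame of housing above 0.137 m and contact force between filter and the fingers above 1 N), for 0.2 s.
At the end, for the whole second after the job is handed in: filter held still in the fingers, not touching the panel; its centre 12-120 mm off the lit face, within 45 mm of its middle sideways and in height; square to it within 15 deg, upright within 11 deg; flap open beyond 1.0 rad; blanking plate in its slot (x of filter_mid in the frame of panel_face between -0.12 and -0.012 m and y of filter_mid in the frame of panel_face between -0.045 and 0.045 m and z of filter_mid in the frame of panel_face between -0.045 and 0.045 m and angle between the y axis of filter_mid and the x axis of panel_face, either way round below 0.26 rad and angle between filter_mid's own z axis and vertical below 0.2 rad and contact force between filter and the fingers above 1 N and contact force between filter and panel below 0.3 N and linear speed of filter below 0.03 m/s and value of joint flap above 1 rad and z of blank_mid in the frame of housing between 0.05 and 0.075 m); the arm keeps its last pose, push and grip.
It fails at once if the blanking plate is pulled up by more than 15 mm (z of blank_mid in the frame of housing above 0.078 m).
It fails at once if the filter is pressed against the light panel (contact force between filter and panel above 1 N).
It fails at once if a bystander is shifted by more than 30 mm (distance of any of bottle, jar, dish, beaker, spatula, flask from where it was at the start of the episode above 0.03 m).
It also fails if it takes over 67 s, if anything falls off the work surface, if the arm or the gripper's body presses on something with over 40 N, if the wrist force passes 120 N, or if a joint passes its speed limit or range.

## Working session

There is one attempt and no reset: what is moved stays moved. The work goes in short steps, Python scripts to look and compute and a shell command to move; the robot and the scene stay as the last step left them, time stands still between calls to the robot, and variables do not carry over. Pictures are saved under pics/ and viewed, and the job is handed in when it is done.

```bash
ls -la; mkdir -p pics; cat > h.py <<'E'
import numpy as np, cv2, pickle
from cell import env
def snap(n,tag):
    c=env.camera(n); cv2.imwrite(f'pics/{tag}.png',c['image']); pickle.dump(c,open(f'pics/{tag}.pkl','wb')); return c
def load(tag): return pickle.load(open(f'pics/{tag}.pkl','rb'))
def cloud(c):
    R=cv2.Rodrigues(np.array(c['rvec'],float))[0]; t=np.array(c['tvec'],float).ravel()
    z=c['range_z']; v,u=np.mgrid[0:z.shape[0],0:z.shape[1]]
    P=np.stack([(u-c['cx'])/c['fx']*z,(v-c['cy'])/c['fy']*z,z],-1)
    W=(P-t)@R; W[z==0]=np.nan; return W
E
python3 - <<'E'
from h import *
for n in ['scene','side','wrist']:
    c=snap(n,n+'0'); R=cv2.Rodrigues(np.array(c['rvec'],float))[0]; print(n,-R.T@np.array(c['tvec']).ravel(),R[2],c['fx'])
print(env.get_obs())
E
```

```text
total 12
drwxr-xr-x  3 agent agent 4096 Dec  7 01:05 .
drwxr-xr-x 23 root  root  4096 Dec  7 01:05 ..
drwxr-xr-x  2 agent agent 4096 Dec  7 01:05 pics
scene [1.33647585 0.06482137 1.19461156] [-0.58541612 -0.00752297 -0.81069808] 481.2869312281385
side [-0.00649574 -0.56990412  0.89565218] [ 0.49971945  0.54514074 -0.67312856] 471.94436277678756
wrist [0.67443014 0.07195393 0.37313681] [-0.00118336 -0.28806267 -0.95761083] 274.95723911306914
{'time': 0.15, 'joints': array([-2.11471206e+00,  1.51617494e+01,  9.19656632e+01, -2.21187348e-03,
        7.29775175e+01, -2.11388418e+00]), 'qvel': array([-0.07801721, -0.16783824, -0.3405453 ,  0.01545108, -0.09833178,
        0.03355176]), 'effort': array([-4.44535381e-04, -5.15905774e+01, -3.67958951e+01, -2.06692371e-04,
        8.09489022e-03,  2.50629785e-05]), 'tool_pos': array([6.74411551e-01, 1.17151245e-06, 2.30196093e-01]), 'ee_rot': array([-1.79895063e+02, -1.75809573e-03,  8.99998200e+01]), 'force': array([1.00685706, 0.13483618, 0.24473612]), 'ft_torque': array([ 0.00755657, -0.02997593, -0.00356228]), 'grip_width': 0.08537422506050854}
```

View pics/scene0.png

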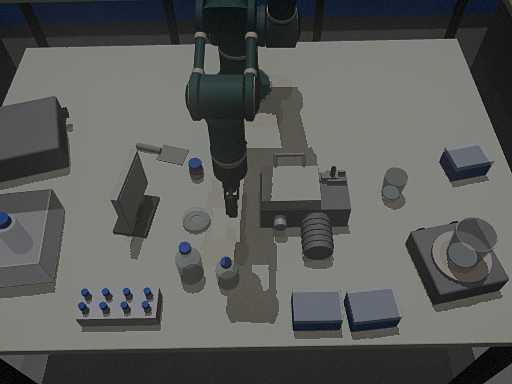

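View pics/side0.png

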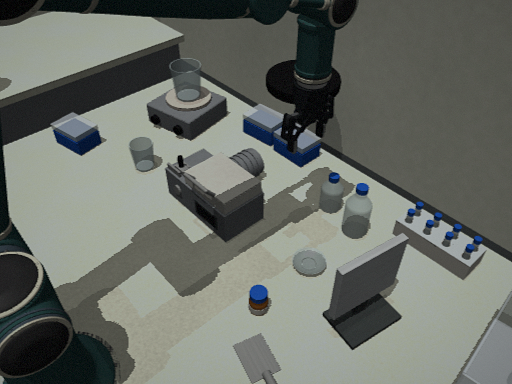

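View pics/wrist0.png

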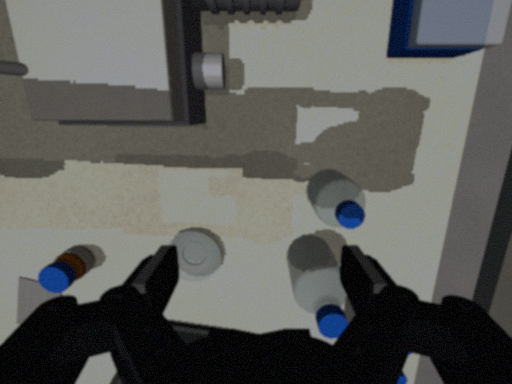

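```bash
python3 - <<'E'
from h import *
c=load('scene0'); im=cv2.resize(c['image'][130:280,240:370],None,fx=5,fy=4.0*1,interpolation=cv2.INTER_CUBIC); im=cv2.resize(c['image'][135:275,245:375],(780,840)[::1],interpolation=cv2.INTER_CUBIC)[:600]
cv2.imwrite('pics/s0c.png',cv2.convertScaleAbs(im,alpha=1.3,beta=20))
W=cloud(c)
for n in ['scene0','side0','wrist0']:
    c=load(n);W=cloud(c)
    m=np.isfinite(W[...,2])
    # deck top & hood top histograms near housing
    sel=m&(W[...,0]>.3)&(W[...,0]<.9)&(W[...,1]>0.02)&(W[...,1]<.45)&(W[...,2]>.06)&(W[...,2]<.18)
    h,e=np.histogram(W[sel][:,2],bins=np.arange(.06,.18,.005)); print(n,[(round(a,3),b) for a,b in zip(e,h)])
    for lo,hi in [(.084,.096),(.122,.138),(.148,.165)]:
        s=sel&(W[...,2]>lo)&(W[...,2]<hi); P=W[s]
        if len(P)>5:
            r=cv2.minAreaRect(P[:,:2].astype(np.float32)); print(lo,len(P),r,np.median(P[:,2]))
E
```

```text
scene0 [(np.float64(0.06), np.int64(228)), (np.float64(0.065), np.int64(517)), (np.float64(0.07), np.int64(2225)), (np.float64(0.075), np.int64(689)), (np.float64(0.08), np.int64(473)), (np.float64(0.085), np.int64(589)), (np.float64(0.09), np.int64(720)), (np.float64(0.095), np.int64(142)), (np.float64(0.1), np.int64(108)), (np.float64(0.105), np.int64(171)), (np.float64(0.11), np.int64(114)), (np.float64(0.115), np.int64(70)), (np.float64(0.12), np.int64(87)), (np.float64(0.125), np.int64(955)), (np.float64(0.13), np.int64(1079)), (np.float64(0.135), np.int64(50)), (np.float64(0.14), np.int64(32)), (np.float64(0.145), np.int64(17)), (np.float64(0.15), np.int64(28)), (np.float64(0.155), np.int64(63)), (np.float64(0.16), np.int64(30)), (np.float64(0.165), np.int64(1)), (np.float64(0.17), np.int64(0))]
0.084 1454 ((0.5908163189888, 0.25795257091522217), (0.24739348888397217, 0.3893311321735382), 1.8973171710968018) 0.09027881587365419
0.122 2139 ((0.536339521408081, 0.17161807417869568), (0.20723038911819458, 0.13311943411827087), 89.11698913574219) 0.13016019391974923
0.148 129 ((0.4
[... 1731 characters left out ...]
t64(202)), (np.float64(0.115), np.int64(210)), (np.float64(0.12), np.int64(239)), (np.float64(0.125), np.int64(15283)), (np.float64(0.13), np.int64(2706)), (np.float64(0.135), np.int64(137)), (np.float64(0.14), np.int64(55)), (np.float64(0.145), np.int64(0)), (np.float64(0.15), np.int64(0)), (np.float64(0.155), np.int64(0)), (np.float64(0.16), np.int64(0)), (np.float64(0.165), np.int64(0)), (np.float64(0.17), np.int64(0))]
0.084 1638 ((0.5397739410400391, 0.1171053946018219), (0.10733896493911743, 0.13054394721984863), 89.97765350341797) 0.09021622336552661
0.122 18210 ((0.5369974970817566, 0.11289149522781372), (0.08992186933755875, 0.12580953538417816), 89.9352035522461) 0.1292286395606662
```

View pics/s0c.png

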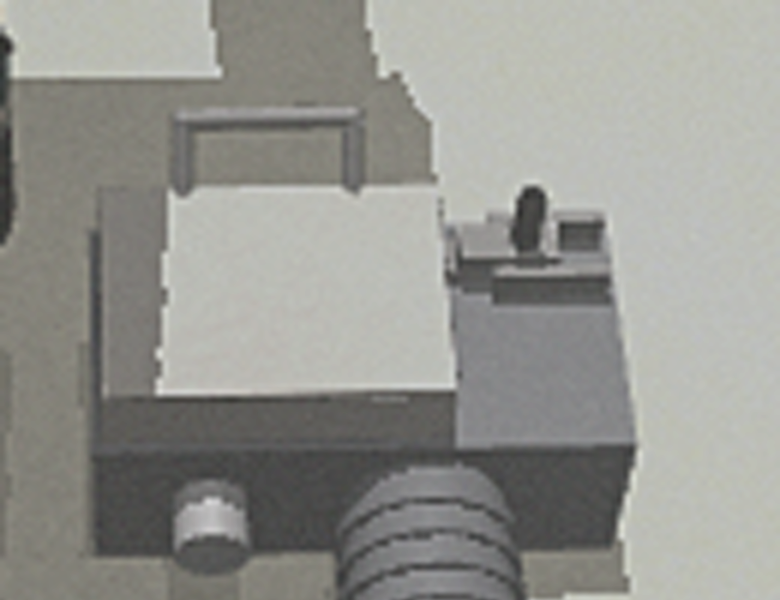

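```bash
python3 - <<'E'
from h import *
for n in ['scene0','side0','wrist0']:
    c=load(n);W=cloud(c); im=c['image'].astype(int)
    X,Y,Z=W[...,0],W[...,1],W[...,2]
    def mask(x0,x1,y0,y1,z0,z1): return (X>x0)&(X<x1)&(Y>y0)&(Y<y1)&(Z>z0)&(Z<z1)
    print(n)
    m=mask(.4,.65,.02,.27,.122,.138)
    num,lab,st,_=cv2.connectedComponentsWithStats(m.astype(np.uint8)); k=1+np.argmax(st[1:,4]); P=W[lab==k]
    print('hood',len(P),cv2.minAreaRect(P[:,:2].astype(np.float32)),np.percentile(P,[1,99],axis=0)[:,:2].round(4).tolist())
    m=mask(.43,.49,.02,.27,.148,.17);P=W[m]
    if len(P)>10:
        d=cv2.fitLine(P[:,:2].astype(np.float32),cv2.DIST_HUBER,0,.01,.01).ravel();print('bar',P.mean(0).round(4),np.degrees(np.arctan2(d[1],d[0])),P[:,1].min(),P[:,1].max(),np.percentile(P[:,2],[50,90,98]))
    m=mask(.42,.62,.22,.34,.118,.15); P=W[m]; print('knob',len(P), np.median(P,0) if len(P) else 0, np.percentile(P,[5,95],axis=0).round(4).tolist() if len(P) else 0)
    P=P[P[:,2]>.135] if len(P) else P
    if len(P):print('knobtop',len(P),P.mean(0), P.min(0),P.max(0))
    m=mask(.35,.8,-.5,-.1,.07,.19);m&=~((X>.8)); P=W[m]
    print('tall',len(P),np.percentile(P,[5,95],axis=0).round(3).tolist() if len(P) else 0)
E
```

```text
scene0
hood 2118 ((0.5391455888748169, 0.14895683526992798), (0.13001734018325806, 0.15983577072620392), 0.4709908962249756) [[0.4797, 0.0705], [0.6005, 0.2264]]
bar [0.4624 0.1473 0.157 ] 88.87881 0.10586054291834747 0.1933398350357619 [0.15758417 0.16181679 0.16320941]
knob 148 [0.5238598  0.22576358 0.13059067] [[0.4905, 0.2205, 0.1251], [0.5978, 0.2732, 0.1425]]
knobtop 24 [0.50304086 0.26725107 0.14095172] [0.4940837  0.22474185 0.13512712] [0.54021838 0.27477106 0.14514527]
tall 1698 [[0.493, -0.306, 0.076], [0.774, -0.109, 0.182]]
side0
hood 2059 ((0.5349544882774353, 0.14859497547149658), (0.131943017244339, 0.16538186371326447), 0.17852312326431274) [[0.4796, 0.0685], [0.599, 0.2269]]
bar [0.4588 0.1432 0.1575] -89.50907 0.10162540264435449 0.1921990352249495 [0.1580853  0.1607528  0.16219828]
knob 153 [0.50713706 0.22681103 0.12984685] [[0.4858, 0.2206, 0.1231], [0.5908, 0.2721, 0.1424]]
knobtop 22 [0.49922347 0.26846732 0.14124802] [0.4929662  0.26130593 0.13697285] [0.50593781 0.27797412 0.14488199]
tall 2919 [[0.473, -0.311, 0.077], [0.745, -0.121, 0.183]]
wrist0
hood 18207 ((0.5370944142341614, 0.11290893703699112), (0.0899328887462616, 0.12558625638484955), 89.91399383544922) [[0.4805, 0.0688], [0.5991, 0.1555]]
knob 0 0 0
tall 2721 [[0.715, -0.139, 0.084], [0.763, -0.102, 0.151]]
```

```bash
python3 - <<'E'
from h import *
for n in ['scene0','side0','wrist0']:
    c=load(n);W=cloud(c); X,Y,Z=W[...,0],W[...,1],W[...,2]
    print(n)
    m=(X>.35)&(X<.8)&(Y>-.45)&(Y<-.05)&(Z>.03)&(Z<.22)
    num,lab,st,ce=cv2.connectedComponentsWithStats(m.astype(np.uint8))
    for k in range(1,num):
        if st[k,4]>40:
            P=W[lab==k]; print(k,st[k].tolist(),'lo',np.percentile(P,2,axis=0).round(3),'hi',np.percentile(P,98,axis=0).round(3),'med',np.median(P,0).round(3))
            if st[k,4]>800:
                r=np.random.default_rng(0);best=None
                for i in range(300):
                    a,b,d=P[r.choice(len(P),3,replace=False)]; nn=np.cross(b-a,d-a); nn/=np.linalg.norm(nn)+1e-12
                    inl=np.abs((P-a)@nn)<.004
                    if best is None or inl.sum()>best.sum(): best=inl
                Q=P[best]; cc=Q.mean(0); nn=np.linalg.svd(Q-cc,full_matrices=False)[2][2]
                t=np.array([-nn[1],nn[0],0]);t/=np.linalg.norm(t); s=Q@t
                print('plane',nn.round(4),nn@cc,best.sum(),'along',t.round(4),np.percentile(s,[1,99]),'z',np.percentile(Q[:,2],[1,99]),'ctr',(np.percentile(s,[1,99]).mean()*t+ (nn[:2]@cc[:2])*np.r_[nn[:2],0]).round(4), 'yaw',np.degrees(np.arctan2(nn[1],nn[0])))
    m=(X>.3)&(X<.9)&(Y>-.45)&(Y<.45)&(Z>.006)&(Z<.018); P=W[m]; print('foot/dish z',len(P))
c=load('side0'); cv2.imwrite('pics/sidec.png',cv2.resize(c['image'][220:384,220:440],(780,581)))
E
```

```text
scene0
1 [111, 150, 37, 81, 1739] lo [ 0.479 -0.311  0.055] hi [ 0.641 -0.269  0.209] med [ 0.571 -0.286  0.154]
plane [-0.1784 -0.984  -0.0048] 0.17725422799510182 1368 along [ 0.984  -0.1784  0.    ] [0.51741558 0.68502252] z [0.04300211 0.20825952] ctr [ 0.5598 -0.2823  0.    ] yaw -100.27526206797994
2 [188, 158, 15, 17, 193] lo [ 0.389 -0.152  0.031] hi [ 0.427 -0.114  0.067] med [ 0.412 -0.132  0.058]
3 [175, 242, 28, 38, 791] lo [ 0.733 -0.153  0.034] hi [ 0.779 -0.094  0.153] med [ 0.763 -0.121  0.101]
foot/dish z 2812
side0
1 [343, 183, 30, 49, 1024] lo [ 0.714 -0.158  0.032] hi [ 0.759 -0.103  0.151] med [ 0.73  -0.137  0.094]
plane [-0.8595 -0.4735  0.1926] -0.5429688254339131 437 along [ 0.4825 -0.8759  0.    ] [0.44573651 0.49434543] z [0.03136922 0.15108278] ctr [ 0.7085 -0.1463  0.    ] yaw -151.15027999628757
2 [335, 189, 9, 17, 97] lo [ 0.752 -0.056  0.031] hi [ 0.78  -0.05   0.074] med [ 0.763 -0.053  0.055]
3 [329, 233, 80, 87, 3391] lo [ 0.472 -0.313  0.059] hi [ 0.634 -0.271  0.207] med [ 0.543 -0.295  0.152]
plane [ 0.1812  0.9834 -0.0023] -0.19327381837489374 2
[... 284 characters left out ...]
, 96, 3851] lo [ 0.715 -0.138  0.035] hi [ 0.767 -0.094  0.151] med [ 0.74  -0.111  0.105]
plane [-0.4035  0.8932  0.1983] -0.37453909103132793 1719 along [-0.9113 -0.4117  0.    ] [-0.65279431 -0.60364875] z [0.03270817 0.15128534] ctr [ 0.7319 -0.0943 -0.    ] yaw 114.3092222482862
4 [38, 254, 46, 39, 1202] lo [ 0.388 -0.15   0.031] hi [ 0.424 -0.114  0.062] med [ 0.411 -0.128  0.059]
plane [0.0535 0.0242 0.9983] 0.07822583773311126 726 along [-0.4128  0.9108  0.    ] [-0.30709343 -0.27008122] z [0.05431484 0.06173846] ctr [ 0.1201 -0.2624  0.    ] yaw 24.383543458459584
5 [109, 372, 12, 12, 83] lo [ 0.474 -0.27   0.08 ] hi [ 0.488 -0.267  0.095] med [ 0.479 -0.269  0.089]
foot/dish z 3014
```

View pics/sidec.png

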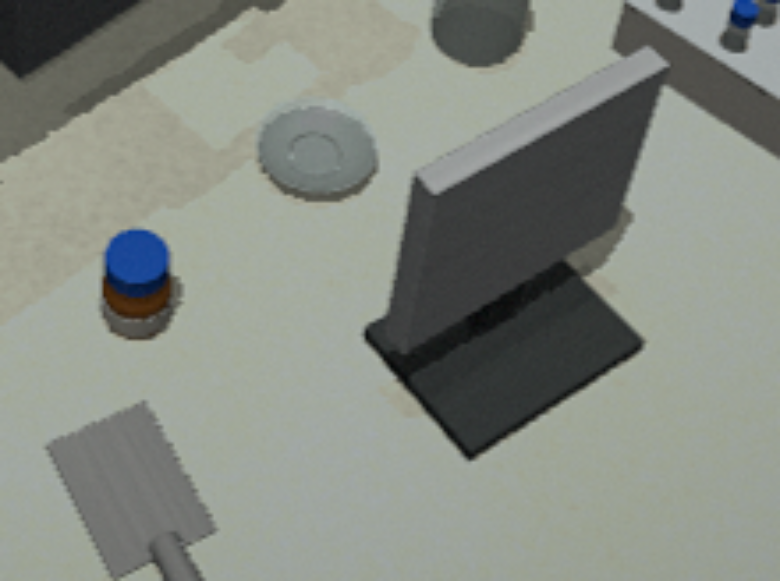

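```bash
python3 - <<'E'
from h import *
n=np.array([.180,.9837]); t=np.array([.9837,-.180])
for nm in ['scene0','side0','wrist0']:
    c=load(nm);W=cloud(c); X,Y,Z=W[...,0],W[...,1],W[...,2]
    a=X*n[0]+Y*n[1]; s=X*t[0]+Y*t[1]
    dark=c['image'].max(-1)<75
    m=(Z>.006)&(Z<.03)&(np.abs(s-.6)<.13)&(np.abs(a+.185)<.15)&dark
    num,lab,st,_=cv2.connectedComponentsWithStats(m.astype(np.uint8))
    for k in range(1,num):
        if st[k,4]>20:
            i=lab==k; print(nm,st[k],'a',np.percentile(a[i],[2,98]).round(4),'s',np.percentile(s[i],[2,98]).round(4),'z',np.median(Z[i]).round(4))
    i=(Z>.07)&(Z<.195)&(np.abs(s-.6)<.07)&(np.abs(a+.185)<.014)
    print('face',i.sum(),np.percentile(a[i],[5,50,95]) if i.sum() else '',c['image'][i].mean(0),c['image'][i].std(0))
c=load('scene0'); cv2.imwrite('pics/pan.png',cv2.convertScaleAbs(cv2.resize(c['image'][135:250,90:220],(780,600)),alpha=1.5))
E
```

```text
scene0 [113 195  47  43 803] a [-0.2433 -0.1474] s [0.5352 0.6701] z 0.0132
face 843 [-0.17801871 -0.17632854 -0.17462921] [56.66785291 59.65005931 60.24436536] [3.91774847 3.66344636 3.51908215]
side0 [ 323  293   78   56 1983] a [-0.2459 -0.1639] s [0.5307 0.665 ] z 0.0121
face 1696 [-0.19523301 -0.19411969 -0.19298077] [60.35436321 60.59728774 59.10554245] [1.6451092  1.70424476 1.66223805]
wrist0 [170 322  39  22 470] a [-0.1759 -0.1469] s [0.5715 0.627 ] z 0.0123
face 0  [nan nan nan] [nan nan nan]<stdin>:13: RuntimeWarning: Mean of empty slice.
  ret = um.true_divide(
  ret = _var(a, axis=axis, dtype=dtype, out=out, ddof=ddof,
  arrmean = um.true_divide(arrmean, div, out=arrmean,
  ret = um.true_divide(
```

View pics/pan.png

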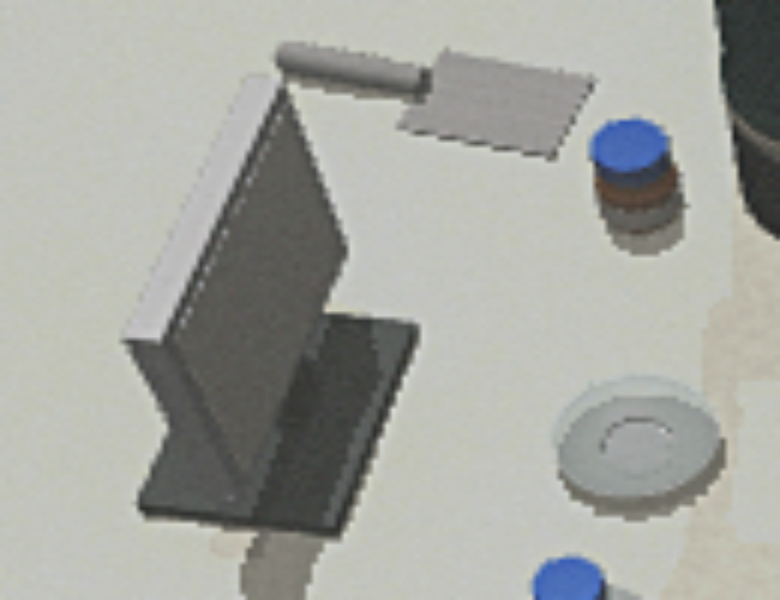

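```bash
python3 -m crank '[{"x":0.0847,"y":-0.0547},{"x":0.0847,"y":-0.0547},{"x":0.0847,"y":-0.0547},{"x":0.0847,"y":-0.0547},{"x":0.0847,"y":-0.0547},{"x":0.0847,"y":-0.0547},{"x":0.0847,"y":-0.0547},{"x":0.0847,"y":-0.0547}]' 0; python3 - <<'E'
from h import *
o=env.get_obs(); print(o['tool_pos'],o['ee_rot'],o['force'])
c=snap('wrist','w1');
E
```

```text
[6.74411551e-01 1.17151245e-06 2.30196093e-01] [-1.79895063e+02 -1.75809573e-03  8.99998200e+01] [1.00685706 0.13483618 0.24473612]schema error: expected keys x, y, z, roll
```

View pics/w1.png

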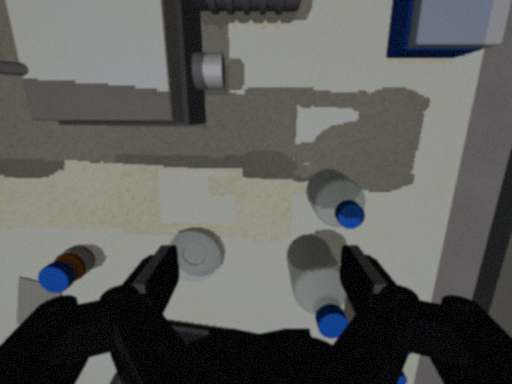

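All four keys are needed in each row; the arm did not move.

```bash
python3 -m crank '[{"x":0.085,"y":-0.055,"z":0,"roll":0},{"x":0.085,"y":-0.055,"z":0,"roll":0},{"x":0.085,"y":-0.055,"z":0,"roll":0},{"x":0.085,"y":-0.055,"z":0,"roll":0},{"x":0.085,"y":-0.055,"z":0,"roll":0},{"x":0.085,"y":-0.055,"z":0,"roll":0},{"x":0.085,"y":-0.055,"z":0,"roll":0},{"x":0.082,"y":-0.052,"z":0,"roll":0}]' 0; python3 - <<'E'
from h import *
c=snap('wrist','w2');
o=env.get_obs(); print(o['tool_pos'],o['ee_rot'],o['force'])
E
```

```text
time: 1.2
tool_pos: [0.4992, 0.2718, 0.2311]
ee_rot: [-180.0, -0.0, 90.0]
force: [0.9, 0.3, -0.5]
grip_width: 0.0857
[0.49671479 0.27531561 0.23111521] [-179.8536192    -0.18112063   90.09881534] [-2.4588947   1.55519541  0.45291754]
```

View pics/w2.png

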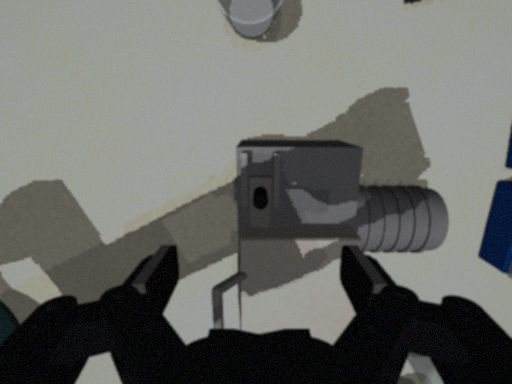

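```bash
python3 -m crank '[{"x":0,"y":0,"z":0,"roll":0}]'; python3 - <<'E'
from h import *
c=snap('wrist','w3');W=cloud(c)
o=env.get_obs(); print(o['tool_pos'],o['ee_rot'])
X,Y,Z=W[...,0],W[...,1],W[...,2]
m=(X>.45)&(X<.56)&(Y>.24)&(Y<.32)&(Z>.118)&(Z<.155)
P=W[m];print(len(P),np.percentile(P,[3,50,97],axis=0).round(4))
P=P[P[:,2]>.138];print('top',len(P),P.mean(0),P.min(0),P.max(0))
m=(X>.45)&(X<.62)&(Y>.20)&(Y<.34)&(Z>.080)&(Z<.1)
P=W[m];print('deck',np.percentile(P,[1,99],axis=0).round(4))
E
```

```text
time: 1.38
tool_pos: [0.4995, 0.2715, 0.2312]
ee_rot: [-180.0, 0.0, 90.1]
force: [0.1, -0.6, 0.8]
grip_width: 0.0854
[0.50009054 0.27079752 0.23117615] [1.79991149e+02 3.28645374e-02 9.00716656e+01]
272 [[0.4934 0.2647 0.1202]
 [0.4996 0.2726 0.141 ]
 [0.5058 0.277  0.1423]]
top 191 [0.49974222 0.27063473 0.14123076] [0.49336429 0.26346847 0.13824442] [0.50669529 0.27708747 0.14316688]
deck [[0.4756 0.2176 0.0822]
 [0.6162 0.313  0.0983]]
```

```bash
python3 -m crank '[{"x":0,"y":0,"z":0.07,"roll":0},{"x":0,"y":0,"z":0.08,"roll":0},{"x":0,"y":0,"z":0.08,"roll":0},{"x":0,"y":0,"z":0.045,"roll":0}]' 100; python3 -m crank '[{"x":0,"y":0,"z":0,"roll":0},{"x":0,"y":0,"z":0,"roll":0},{"x":0,"y":0,"z":0,"roll":0},{"x":0,"y":0,"z":0,"roll":0}]' 255 40
```

```text
time: 1.92
tool_pos: [0.4999, 0.2692, 0.1192]
ee_rot: [-179.9, 0.1, 89.9]
force: [-0.5, 0.3, -0.1]
grip_width: 0.0521
time: 2.42
tool_pos: [0.5004, 0.271, 0.1227]
ee_rot: [180.0, -0.0, 90.0]
force: [-4.1, -0.9, 5.4]
grip_width: 0.0122
```

```bash
python3 -m crank '[{"x":0.02,"y":0,"z":0,"roll":0},{"x":0.02,"y":0,"z":0,"roll":0},{"x":0.02,"y":0,"z":0,"roll":0},{"x":0.015,"y":0,"z":0,"roll":0},{"x":0,"y":0,"z":0,"roll":0},{"x":0,"y":0,"z":0,"roll":0}]'
```

```text
time: 3.18
tool_pos: [0.5005, 0.2959, 0.1226]
ee_rot: [-180.0, 0.5, 90.1]
force: [-4.7, -18.5, 12.3]
grip_width: 0.0121
```

```bash
python3 -m crank '[{"x":0,"y":0,"z":0,"roll":0},{"x":0,"y":0,"z":0,"roll":0},{"x":0,"y":0,"z":-0.05,"roll":0},{"x":0,"y":0,"z":-0.1,"roll":0},{"x":0,"y":0,"z":-0.1,"roll":0},{"x":-0.1,"y":-0.025,"z":0,"roll":0},{"x":-0.12,"y":-0.04,"z":0,"roll":0},{"x":-0.08,"y":-0.02,"z":0,"roll":0}]' 100;python3 -m crank '[{"x":-0.06,"y":-0.012,"z":0,"roll":0},{"x":0,"y":0,"z":0,"roll":0},{"x":0,"y":0,"z":0,"roll":0}]'; python3 - <<'E'
from h import *
c=snap('wrist','w4');W=cloud(c)
o=env.get_obs(); print(o['tool_pos'],o['ee_rot'])
X,Y,Z=W[...,0],W[...,1],W[...,2]
m=(X>.43)&(X<.49)&(Y>.08)&(Y<.22)&(Z>.146)&(Z<.17)
P=W[m];print(len(P),np.percentile(P,[3,50,97],axis=0).round(4) if len(P) else '')
m=(X>.45)&(X<.56)&(Y>.25)&(Y<.33)&(Z>.138)&(Z<.155)
P=W[m];print('knob',len(P),P.mean(0))
E
```

```text
time: 4.18
tool_pos: [0.466, 0.1799, 0.2231]
ee_rot: [179.9, -0.0, 90.0]
force: [-0.1, 0.1, -0.3]
grip_width: 0.0515
time: 4.55
tool_pos: [0.4621, 0.1576, 0.2224]
ee_rot: [179.9, -0.1, 90.0]
force: [1.3, 0.4, 0.9]
grip_width: 0.0523
[0.46200035 0.15771077 0.22212638] [ 1.79921035e+02 -4.76211473e-02  9.00315943e+01]
1419 [[0.4549 0.1081 0.148 ]
 [0.46   0.1532 0.1584]
 [0.4702 0.1919 0.1602]]
knob 344 [0.49959268 0.29365481 0.141274  ]
```

View pics/w4.png

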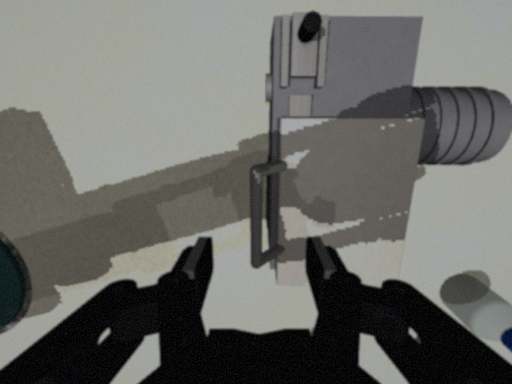

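```bash
python3 -m crank '[{"x":-0.02,"y":-0.004,"z":0.05,"roll":0},{"x":0,"y":0,"z":0.08,"roll":0},{"x":0,"y":0,"z":0.07,"roll":0},{"x":0,"y":0,"z":0,"roll":0}]' 120; python3 -m crank '[{"x":0,"y":0,"z":0,"roll":0},{"x":0,"y":0,"z":0,"roll":0},{"x":0,"y":0,"z":0,"roll":0}]' 255 25
```

```text
time: 5.1
tool_pos: [0.4578, 0.1491, 0.1389]
ee_rot: [-179.7, 0.1, 90.1]
force: [-0.1, 0.3, 0.8]
grip_width: 0.0452
time: 5.48
tool_pos: [0.4597, 0.1494, 0.1429]
ee_rot: [-180.0, -0.1, 90.0]
force: [-4.8, 1.0, 5.3]
grip_width: 0.0087
```

```bash
python3 - <<'E'
import numpy as np
hx,hz,r=.601,.092,np.hypot(.14,.062); p0=np.arctan2(.062,-.14)
th=np.linspace(0,1.6,25); p=np.stack([hx+r*np.cos(p0-th),hz+r*np.sin(p0-th)],-1)
d=np.diff(p,axis=0)/.4
for i in range(24): print(i,th[i+1].round(3),'y',d[i,0].round(4),'z',(-d[i,1]).round(4),p[i+1].round(4))
E
```

```text
0 0.067 y 0.0111 z -0.023 [0.4654 0.1632]
1 0.133 y 0.0126 z -0.0222 [0.4705 0.1721]
2 0.2 y 0.0141 z -0.0213 [0.4761 0.1806]
3 0.267 y 0.0154 z -0.0203 [0.4823 0.1887]
4 0.333 y 0.0168 z -0.0192 [0.489  0.1964]
5 0.4 y 0.018 z -0.0181 [0.4962 0.2036]
6 0.467 y 0.0192 z -0.0168 [0.5039 0.2104]
7 0.533 y 0.0203 z -0.0155 [0.512  0.2166]
8 0.6 y 0.0212 z -0.0141 [0.5205 0.2222]
9 0.667 y 0.0221 z -0.0127 [0.5293 0.2273]
10 0.733 y 0.0229 z -0.0112 [0.5385 0.2318]
11 0.8 y 0.0236 z -0.0096 [0.5479 0.2356]
12 0.867 y 0.0242 z -0.008 [0.5576 0.2388]
13 0.933 y 0.0247 z -0.0064 [0.5675 0.2414]
14 1.0 y 0.0251 z -0.0047 [0.5775 0.2433]
15 1.067 y 0.0253 z -0.0031 [0.5877 0.2445]
16 1.133 y 0.0255 z -0.0014 [0.5979 0.2451]
17 1.2 y 0.0255 z 0.0003 [0.6081 0.245 ]
18 1.267 y 0.0254 z 0.002 [0.6182 0.2441]
19 1.333 y 0.0252 z 0.0037 [0.6283 0.2427]
20 1.4 y 0.0249 z 0.0054 [0.6383 0.2405]
21 1.467 y 0.0245 z 0.007 [0.6481 0.2377]
22 1.533 y 0.024 z 0.0087 [0.6577 0.2342]
23 1.6 y 0.0234 z 0.0102 [0.6671 0.2301]
```

```bash
python3 -m crank '[{"x":0,"y":0.011,"z":-0.023,"roll":0},{"x":0,"y":0.0125,"z":-0.022,"roll":0},{"x":0,"y":0.014,"z":-0.0215,"roll":0},{"x":0,"y":0.0155,"z":-0.0205,"roll":0},{"x":0,"y":0.017,"z":-0.019,"roll":0},{"x":0,"y":0.018,"z":-0.018,"roll":0},{"x":0,"y":0.019,"z":-0.017,"roll":0},{"x":0,"y":0.0205,"z":-0.0155,"roll":0}]'; python3 - <<'E'
from h import *
c=snap('side','s2')
E
```

```text
time: 6.48
tool_pos: [0.5089, 0.1492, 0.206]
ee_rot: [-179.7, -0.0, 90.0]
force: [-10.2, 2.1, 10.4]
grip_width: 0.0087
```

View pics/s2.png

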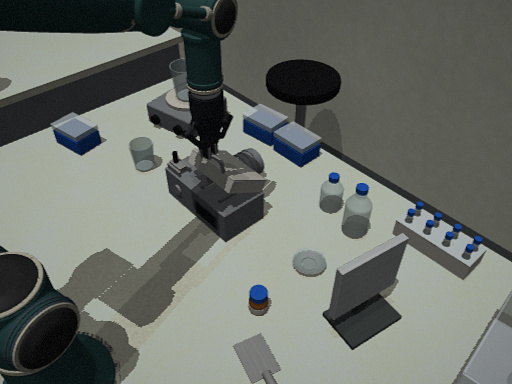

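The flap is rising with the bar held (gripper at about (210,150) over the lifted hood). The forces are small, so I continue the arc.

```bash
python3 -m crank '[{"x":0,"y":0.021,"z":-0.014,"roll":0},{"x":0,"y":0.022,"z":-0.0125,"roll":0},{"x":0,"y":0.023,"z":-0.011,"roll":0},{"x":0,"y":0.0235,"z":-0.0095,"roll":0},{"x":0,"y":0.024,"z":-0.008,"roll":0},{"x":0,"y":0.0245,"z":-0.0065,"roll":0},{"x":0,"y":0.025,"z":-0.005,"roll":0},{"x":0,"y":0.0255,"z":-0.003,"roll":0}]'; python3 -m crank '[{"x":0,"y":0.0255,"z":-0.0015,"roll":0},{"x":0,"y":0.0255,"z":0,"roll":0},{"x":0,"y":0.0255,"z":0.002,"roll":0},{"x":0,"y":0.025,"z":0.0035,"roll":0},{"x":0,"y":0.025,"z":0.0055,"roll":0},{"x":0,"y":0.0245,"z":0.007,"roll":0},{"x":0,"y":0.024,"z":0.0085,"roll":0},{"x":0,"y":0.0235,"z":0.010,"roll":0}]'
```

```text
time: 7.52
tool_pos: [0.5874, 0.1489, 0.233]
ee_rot: [179.9, -0.0, 90.0]
force: [-2.4, 1.9, 1.6]
grip_width: 0.0088
time: 8.52
tool_pos: [0.6661, 0.1486, 0.2171]
ee_rot: [-180.0, 0.0, 90.0]
force: [-2.9, -0.7, -1.0]
grip_width: 0.009
```

```bash
python3 -m crank '[{"x":0,"y":0,"z":0,"roll":0},{"x":0,"y":0,"z":0,"roll":0},{"x":0,"y":0,"z":-0.05,"roll":0},{"x":0,"y":0,"z":-0.1,"roll":0},{"x":0,"y":0,"z":-0.1,"roll":0},{"x":0,"y":-0.1,"z":0,"roll":0},{"x":0,"y":-0.12,"z":0,"roll":0},{"x":0,"y":-0.1,"z":0,"roll":0}]' 140;  python3 - <<'E'
from h import *
c=snap('side','s3');snap('wrist','w5')
E
```

```text
time: 9.52
tool_pos: [0.5365, 0.1488, 0.32]
ee_rot: [179.8, -0.0, 90.0]
force: [0.0, 0.8, 0.1]
grip_width: 0.0385
```

View pics/s3.png

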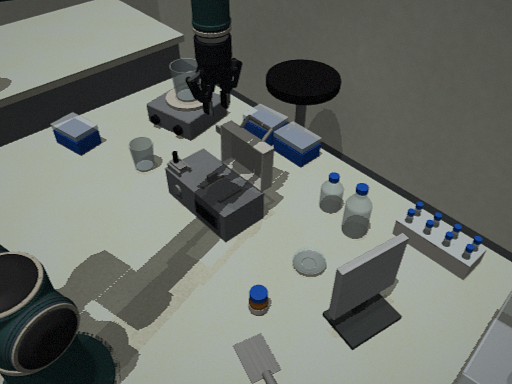

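View pics/w5.png

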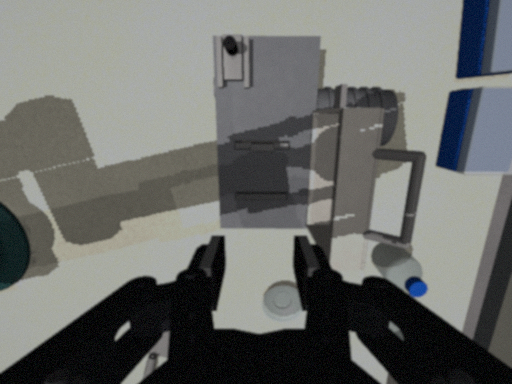

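```bash
python3 - <<'E'
from h import *
c=load('w5');W=cloud(c); X,Y,Z=W[...,0],W[...,1],W[...,2]
for y in (.113,.183):
    m=(X>.49)&(X<.58)&(abs(Y-y)<.02)&(Z>.099)&(Z<.13); P=W[m]; print(y,'tab',len(P),np.percentile(P,[3,50,97],axis=0).round(4).tolist() if len(P) else '')
    m=(X>.49)&(X<.58)&(abs(Y-y)<.02)&(Z>.093)&(Z<.099); P=W[m]; print(y,'top',len(P),np.percentile(P,[3,50,97],axis=0).round(4).tolist() if len(P) else '')
m=(X>.4)&(X<.59)&(Y>.03)&(Y<.35)&(Z>.086)&(Z<.094);print('deck',cv2.minAreaRect(W[m][:,:2].astype(np.float32)), np.percentile(W[m],[1,99],axis=0).round(4).tolist())
im=c['image'][110:230,200:330]; cv2.imwrite('pics/w5c.png',cv2.convertScaleAbs(cv2.resize(im,(650,600),interpolation=cv2.INTER_CUBIC),alpha=2))
c=load('s3');im=c['image'][130:250,150:290]; cv2.imwrite('pics/s3c.png',cv2.convertScaleAbs(cv2.resize(im,(700,600),interpolation=cv2.INTER_CUBIC),alpha=2))
W=cloud(c); X,Y,Z=W[...,0],W[...,1],W[...,2]
for y in (.113,.183):
    m=(X>.49)&(X<.58)&(abs(Y-y)<.02)&(Z>.099)&(Z<.13); P=W[m]; print(y,'tab',len(P),np.percentile(P,[3,50,97],axis=0).round(4).tolist() if len(P) else '')
E
```

```text
0.113 tab 0 
0.113 top 298 [[0.5012, 0.1101, 0.0937], [0.5338, 0.114, 0.0962], [0.5665, 0.1173, 0.0977]]
0.183 tab 214 [[0.5206, 0.1792, 0.1055], [0.5342, 0.1842, 0.1181], [0.5488, 0.188, 0.1196]]
0.183 top 203 [[0.5003, 0.1792, 0.0938], [0.5185, 0.1832, 0.0962], [0.5684, 0.187, 0.0978]]
deck ((0.5322206616401672, 0.18833008408546448), (0.2497655749320984, 0.11597131192684174), 89.84048461914062) [[0.4754, 0.0662, 0.0885], [0.589, 0.3099, 0.0922]]
0.113 tab 2 [[0.5038, 0.1082, 0.0997], [0.5104, 0.1111, 0.1003], [0.5169, 0.1141, 0.1008]]
0.183 tab 95 [[0.5197, 0.1772, 0.0993], [0.5326, 0.1805, 0.1127], [0.5496, 0.1887, 0.1199]]
```

View pics/w5c.png

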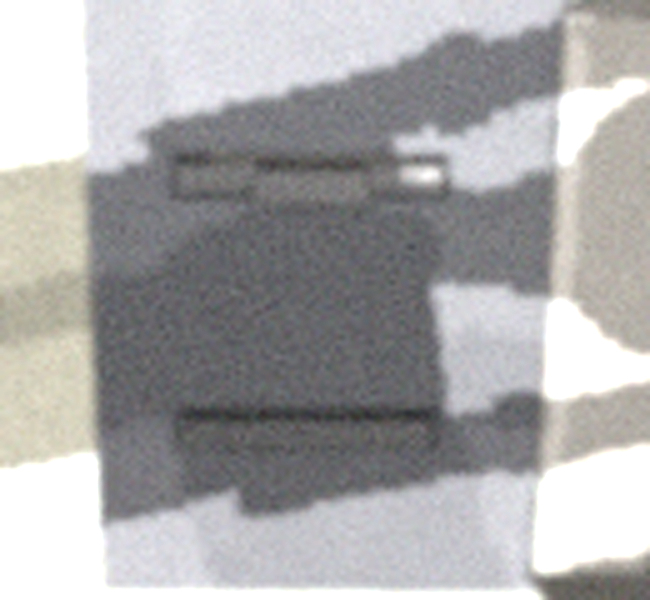

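View pics/s3c.png

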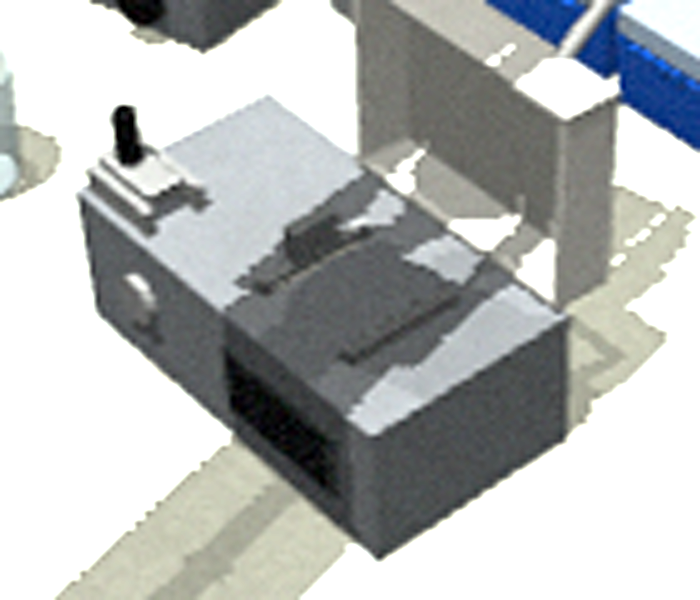

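```bash
python3 -m crank '[{"x":0,"y":0,"z":0,"roll":-1},{"x":0,"y":0,"z":0,"roll":-1},{"x":0,"y":0,"z":0,"roll":-1},{"x":0,"y":0,"z":0,"roll":-1},{"x":0,"y":0,"z":0,"roll":-1},{"x":0,"y":0,"z":0,"roll":-1},{"x":0,"y":0,"z":0,"roll":-1},{"x":0,"y":0,"z":0,"roll":-1}]'; python3 -m crank '[{"x":0,"y":0,"z":0,"roll":-1},{"x":0,"y":0,"z":0,"roll":-1},{"x":0,"y":0,"z":0,"roll":-1},{"x":0,"y":0,"z":0,"roll":-0.25},{"x":0,"y":0,"z":0,"roll":0},{"x":0,"y":0,"z":0,"roll":0}]'
```

```text
time: 10.62
tool_pos: [0.5388, 0.1488, 0.3194]
ee_rot: [179.9, 0.1, 154.3]
force: [-0.0, -0.2, -0.3]
grip_width: 0.0386
time: 11.38
tool_pos: [0.5378, 0.1488, 0.318]
ee_rot: [180.0, 0.0, 179.9]
force: [0.3, -0.4, 0.3]
grip_width: 0.0388
```

```bash
python3 -m crank '[{"x":0.0075,"y":0.04,"z":0.05,"roll":0},{"x":0,"y":0.046,"z":0.1,"roll":0},{"x":0,"y":0,"z":0.1,"roll":0},{"x":0,"y":0,"z":0.05,"roll":0},{"x":0,"y":0,"z":0,"roll":0},{"x":0,"y":0,"z":0,"roll":0}]';  python3 - <<'E'
from h import *
c=snap('wrist','w6');W=cloud(c); X,Y,Z=W[...,0],W[...,1],W[...,2]
print(env.get_obs()['tool_pos'])
m=(X>.49)&(X<.58)&(abs(Y-.183)<.02)&(Z>.1)&(Z<.122); P=W[m]; print('tab',len(P),np.percentile(P,[3,50,97],axis=0).round(4).tolist() if len(P) else '')
E
```

```text
time: 12.12
tool_pos: [0.5356, 0.1836, 0.1991]
ee_rot: [180.0, 0.1, 180.0]
force: [0.4, 0.4, 0.6]
grip_width: 0.0386
[0.53595026 0.18358204 0.19968264]
tab 424 [[0.5194, 0.178, 0.1058], [0.5315, 0.1823, 0.1183], [0.548, 0.1866, 0.1195]]
```

View pics/w6.png

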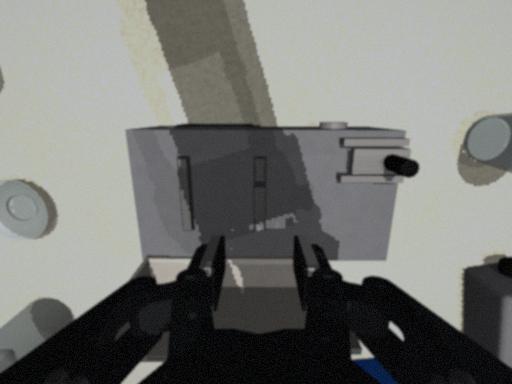

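```bash
python3 -m crank '[{"x":0,"y":0,"z":0.06,"roll":0},{"x":0,"y":0,"z":0.08,"roll":0},{"x":0,"y":0,"z":0.07,"roll":0},{"x":0,"y":0,"z":0.045,"roll":0},{"x":0,"y":0,"z":0,"roll":0}]'; python3 -m crank '[{"x":0,"y":0,"z":0,"roll":0},{"x":0,"y":0,"z":0,"roll":0},{"x":0,"y":0,"z":0,"roll":0},{"x":0,"y":0,"z":0,"roll":0}]' 255 50
```

```text
time: 12.8
tool_pos: [0.5342, 0.183, 0.0952]
ee_rot: [-180.0, -0.1, 180.0]
force: [0.5, -0.0, 0.2]
grip_width: 0.0384
time: 13.3
tool_pos: [0.5362, 0.1837, 0.0976]
ee_rot: [179.9, 0.2, 180.0]
force: [-0.7, 0.4, 6.2]
grip_width: 0.0091
```

```bash
python3 -m crank '[{"x":0,"y":0,"z":-0.025,"roll":0},{"x":0,"y":0,"z":-0.04,"roll":0},{"x":0,"y":0,"z":-0.05,"roll":0},{"x":0,"y":0,"z":-0.06,"roll":0},{"x":0,"y":0,"z":-0.075,"roll":0},{"x":0,"y":0,"z":-0.1,"roll":0},{"x":0,"y":0,"z":-0.1,"roll":0},{"x":0,"y":0,"z":-0.05,"roll":0}]';  python3 -m crank '[{"x":0,"y":0,"z":0,"roll":0},{"x":0,"y":0,"z":0,"roll":0}]'; python3 - <<'E'
from h import *
snap('side','s4');snap('scene','c4')
print(env.get_obs()['tool_pos'])
E
```

```text
time: 14.3
tool_pos: [0.535, 0.1834, 0.2991]
ee_rot: [179.9, 0.2, -180.0]
force: [-0.1, -0.4, -1.0]
grip_width: 0.0087
time: 14.55
tool_pos: [0.5335, 0.1829, 0.2937]
ee_rot: [-179.9, -0.2, 180.0]
force: [0.6, -0.1, -1.5]
grip_width: 0.0086
[0.53337769 0.18283696 0.29315653]
```

View pics/s4.png

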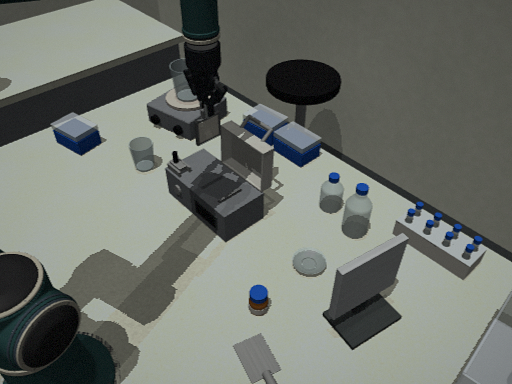

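View pics/c4.png

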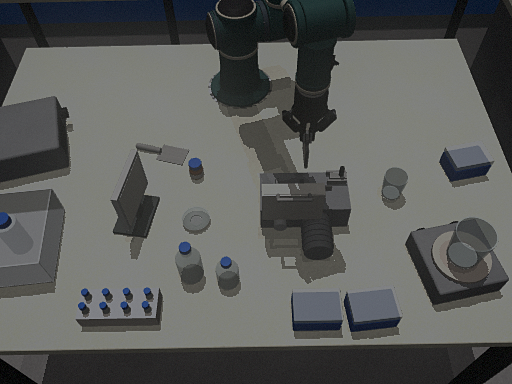

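```bash
python3 -m crank '[{"x":0,"y":-0.05,"z":0,"roll":0},{"x":0,"y":-0.09,"z":0,"roll":0},{"x":-0.01,"y":-0.1,"z":0,"roll":0},{"x":-0.01,"y":-0.1,"z":0,"roll":0},{"x":-0.01,"y":-0.1,"z":0,"roll":0},{"x":-0.01,"y":-0.1,"z":0,"roll":0},{"x":-0.01,"y":-0.1,"z":0,"roll":0},{"x":-0.01,"y":-0.1,"z":0,"roll":0}]';  python3 -m crank '[{"x":-0.01,"y":-0.1,"z":0,"roll":0},{"x":-0.01,"y":-0.09,"z":0,"roll":0},{"x":-0.01,"y":-0.06,"z":0,"roll":0},{"x":0,"y":0,"z":0,"roll":0.65},{"x":0,"y":0,"z":0,"roll":0.65},{"x":0,"y":0,"z":0,"roll":0},{"x":0,"y":0,"z":0,"roll":0},{"x":0,"y":0,"z":0,"roll":0}]'; python3 - <<'E'
from h import *
snap('side','s5');snap('scene','c5')
print(env.get_obs()['tool_pos'])
E
```

```text
time: 15.65
tool_pos: [0.5577, -0.1151, 0.2948]
ee_rot: [-180.0, -0.1, 180.0]
force: [-0.1, -0.2, -1.0]
grip_width: 0.0088
time: 16.65
tool_pos: [0.5706, -0.2126, 0.2956]
ee_rot: [180.0, -0.0, 169.7]
force: [-1.1, -0.3, -1.8]
grip_width: 0.0091
[ 0.57058859 -0.21268183  0.29569761]
```

View pics/s5.png

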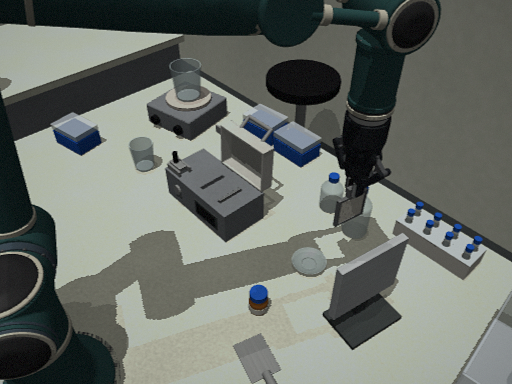

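View pics/c5.png

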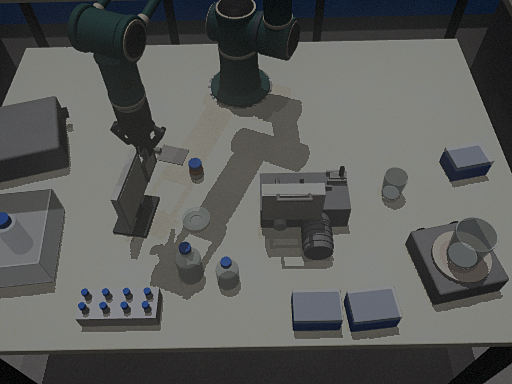

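```bash
python3 -m crank '[{"x":0,"y":0,"z":0.05,"roll":0},{"x":0,"y":0,"z":0.07,"roll":0},{"x":0,"y":0,"z":0.07,"roll":0},{"x":0,"y":0,"z":0.07,"roll":0},{"x":0,"y":0,"z":0.055,"roll":0},{"x":0,"y":0,"z":0.04,"roll":0},{"x":0,"y":0,"z":0,"roll":0},{"x":0,"y":0,"z":0,"roll":0}]';  python3 -m crank '[{"x":0,"y":0,"z":0,"roll":0},{"x":0,"y":0,"z":0,"roll":0},{"x":0,"y":0,"z":0,"roll":0},{"x":0,"y":0,"z":0,"roll":0}]'; python3 - <<'E'
from h import *
snap('side','s6');c=snap('scene','c6');snap('wrist','w7')
print(env.get_obs()['tool_pos'])
n=np.array([.180,.9837]); t=np.array([.9837,-.180])
for nm in ['c6','s6']:
    W=cloud(load(nm)); X,Y,Z=W[...,0],W[...,1],W[...,2]
    a=X*n[0]+Y*n[1]+.1765; s=X*t[0]+Y*t[1]-.600
    m=(a>.03)&(a<.10)&(abs(s)<.06)&(Z>.06)&(Z<.15)
    P=np.stack([a[m],s[m],Z[m]],-1); print(nm,len(P)); 
    if len(P)>20: print(np.percentile(P,[2,50,98],axis=0).round(4)); q=P-P.mean(0); print(np.linalg.svd(q,full_matrices=False)[2][2].round(3))
    # flap, bystanders
    m=(X>.56)&(X<.75)&(Y>.05)&(Y<.25)&(Z>.15)&(Z<.27); print('flap',m.sum(),np.percentile(W[m],[2,50,98],axis=0).round(3).tolist())
    m=(X>.49)&(X<.58)&(abs(Y-.113)<.01)&(Z>.085)&(Z<.13);print('blank',np.percentile(Z[m],[50,98]))
c=load('s6');cv2.imwrite('pics/s6c.png',cv2.resize(c['image'][130:350,290:450],(600,600*1)))
E
```

```text
time: 17.75
tool_pos: [0.5712, -0.213, 0.1544]
ee_rot: [-180.0, 0.1, 169.6]
force: [0.0, -0.4, -0.7]
grip_width: 0.0091
time: 18.25
tool_pos: [0.5707, -0.2128, 0.1539]
ee_rot: [-180.0, 0.0, 169.6]
force: [-0.3, -0.4, -0.6]
grip_width: 0.0084
[ 0.57055998 -0.21281905  0.15367819]
c6 184
[[ 0.0656 -0.0356  0.0905]
 [ 0.0722  0.0099  0.1147]
 [ 0.0743  0.0344  0.1484]]
[-0.999 -0.032  0.003]
flap 1614 [[0.605, 0.072, 0.153], [0.637, 0.151, 0.211], [0.67, 0.234, 0.236]]
blank [0.09343662 0.09939238]
s6 455
[[ 0.0651 -0.0367  0.0886]
 [ 0.0671 -0.0078  0.1161]
 [ 0.0734  0.032   0.1477]]
[1.    0.026 0.008]
flap 1444 [[0.603, 0.068, 0.151], [0.628, 0.146, 0.21], [0.667, 0.234, 0.235]]
blank [0.09223015 0.09908156]
```

View pics/s6.png

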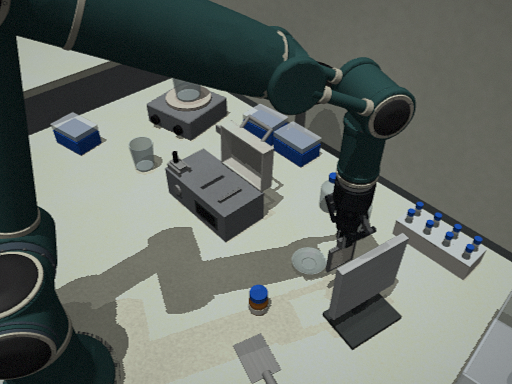

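View pics/c6.png

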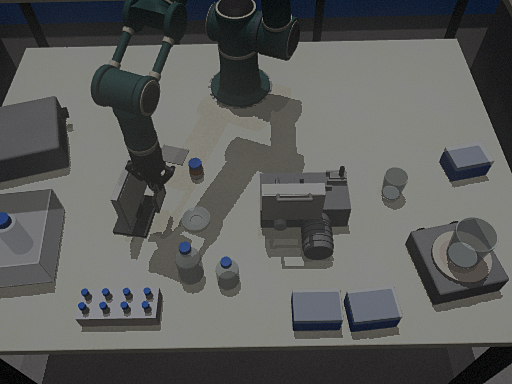

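View pics/w7.png

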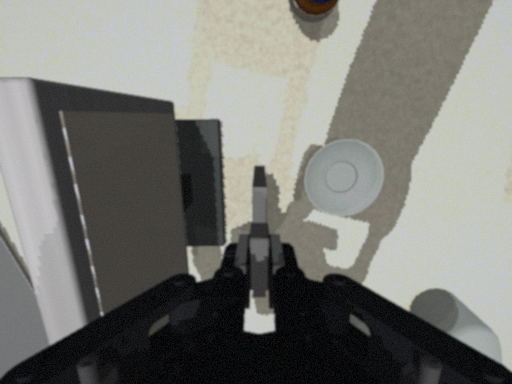

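```bash
python3 - <<'E'
from h import *
print(env.job_done()); o=env.get_obs(); print(o['time'],o['tool_pos'],o['grip_width'],o['force'])
E
```

```text
the job is handed in; nothing more can be done
None
the job is handed in; nothing more can be done
```

I completed the whole sequence and handed the job in at about 18.4 s, with the gripper still holding the filter in front of the panel. The simulator gives no verdict, so what follows is from my own last checks.

- **Latch:** The knob moved 23 mm, from y 0.2706 to 0.2937. The force then rose to about 18 N, which I take as the stop. Its starting position isn't measured, so the latch value is at least 0.023 m.
- **Flap:** I swung it by its bar to about 1.6 rad and let go. In the final pictures it still stands upright, with its top at about z 0.235.
- **Filter:** It was in the slot at housing y -5. I gripped its tab at 50 N and drew it straight up by about 0.20 m.
- **Final pose:** The filter centre is about 70 mm off the lit face, about 1 mm off sideways, and about 0.130 m high. It is square to the panel within about 2° and upright within about 1°. Both fixed cameras agree to within a few mm.
- **Left alone:** The blanking plate is still in its slot. The glassware and spatula look undisturbed, though I checked those only by eye.

No check failed. The first move command was refused because its rows lacked keys; nothing moved. I could not re-measure after handing in, because the interface closes then.

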